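# Close up the dust filter: cartridge in, bayonet lid on, quarter turn to lock

## Robot

A 6-joint arm with a two-finger parallel gripper is mounted at the origin on a cart in front of the work surface, level with it; the furniture and walls round the work are solid. World frame = base frame: x ahead of the robot, y to its left, z up, the work surface at z = 0. Lengths are in mm, angles in rad, forces in N, time in s.
With the tool pointing down it reaches from about 350 to 775 mm from the base axis. Payload 7.3 kg.
Tool frame: the origin (TCP) lies at the very end of the fingers, on their centre line; the grasp point (between the pads) lies 19 mm behind it; z points along the fingers, y is the line along which they close (so a half turn about z gives the same grasp; the last joint's range is limited). The gripper opens to 92 mm and grips with 3 to 60 N. Pads are 19 mm wide; open, the fingers measure 130 mm over their backs; the gripper's body (75 mm by 190 mm) begins 47 mm behind the grasp point.
Start: joints at [-1.289, 0.342, 1.524, -0, 1.275, -0.146], TCP at [217.831, -477.697, 226.741] pointing down, gripper open.
Joint ranges: [-2.53, 2.53], [-0.77, 2.02], [0.04, 2.7], [-1, 4.14], [0.28, 2.66], [-3.11, 3.11]. Speed limits (rad/s): [2.57, 2.57, 3.14, 3.14, 3.14, 3.14].

## Interface

Orientations are given as [roll, pitch, yaw] about the fixed x, y, z axes, in that order (R = Rz(yaw) Ry(pitch) Rx(roll)).
In Python, from plant import * gives the robot as it stands.
- The arm moves only by the tool arm_command, never from a script. Its arguments are lists of equal length, an entry for each row: "gripper": the finger opening in mm, from 0 to 91.8; "dp": the shift along the tool's x, y, z in units of 25 mm (1.0 is 25 mm), a list of three; "twist": the turn about the tool's z in units of 5 degrees (1.0 is 5 degrees). A call has exactly 5 rows; each row shifts and turns the commanded pose from where the row before left it, along the tool's axes as they then stand; what a row does not reach is not made up. A row lasts 1/8 s, in which the tool goes at most 62.5 mm and 10.7 degrees, less where a joint would pass 70% of its speed; a pose out of reach is approached as far as the arm can. A call is refused whole if a number of a shift passes 1 or a number of a turn 1, either way. A call with a gripper value outside its range is refused whole. The fingers move at their own pace and stop on an object; the grip force is fixed at half the most. Time passes only in rows, so rows that do not move let the fingers close, or fill a call up. It gives the time, the measured TCP pose, the force, the opening and the grip force at its end, in the units of the state.
- get_obs(): the state, without advancing time (a new reading comes with each control period).
- capture(name): name is "scene" or "top"; returns the picture (400x640x3 uint8, red, green, blue); there is no depth.
- get_calibration(name): a dict with "mtx" (3x3 intrinsics, pixels), "dist_coeffs" ([k1, k2, p1, p2, k3] as OpenCV has them; the pictures are not rectified), "position" and "attitude" of the camera in the world. Camera axes: x right, y down, z forward; pixel columns grow to the right and rows downward; lengths in mm; the calibration is good to about 2 mm. A picture is of the moment at which its call begins. get_calibration takes no time and is no camera call.
- close_job(): hands the job in; it is judged then, once.
The state is a dict: "time": time; "joint_positions": joint angles; "dq": joint speeds; "tau": joint torques, N m; "tool_pos": TCP position; "tcp_rot": TCP orientation; "contact_force": force on the tool from outside, world axes, zero at the start; "moment": the same for the moment, N m; "grip_width": finger opening in mm; "finger_force": force on a finger pad.
Only numpy, scipy, OpenCV 4.12 (cv2) and the standard library are available. Lean on these libraries where they do the work, as an engineer would, in place of code of your own. Each camera call takes 0.05 s, during which the arm holds its last target. There are 200 camera calls.

## Task

Put the clean pleated cartridge upright into the dust filter's pot, then close the pot with its bayonet lid: set the lid's two lugs into the two slots of the collar, press it down against the spring and turn it clockwise (seen from above), about a quarter turn to the stop, so that it is locked. Let go of it, and leave the other things on the bench where they are.

Things in the scene. Friction and masses are not known exactly. Their poses are not given: they have to be found in the camera images.
- filter_housing: Dust filter pot, fixed to the bench: grey round pot, open on top, on a 140 x 140 x 14 mm plywood foot; two hose tails at its rear (its +x side, reaching 106 mm from the centre). Origin: centre of the foot's underside, on the bench; z up along the pot's axis. Bore radius 48 mm. Light metal bayonet collar round the mouth, outer radius 75 mm. Slippery faces (friction about 0.2).
- collar (a point): Centre of the collar's lip, at its top face, 119 mm above the housing's origin, same axes. Lip: opening radius 57.5 mm, 6 mm thick. Two open slots in it for the lid's lugs, centred on the housing's +x and -x, 28 mm wide, out to radius 70 mm. Green dots on the lip stand just clockwise of the slots, red dots where the lugs end when locked.
- track (a point): Centre of the floor of the track under the lip, 100 mm above the housing's origin; track 13 mm high. From each slot it runs CLOCKWISE seen from above (yaw decreasing), the other way is blocked. Near its end a 3.5 mm ridge with a ramp hangs from the lip, behind it a pocket, then a stop: the lid's turn ends about 1.4 rad (80 degrees) from the slots.
- spring_plate (a joint): Spring plate in the pot that carries the cartridge and pushes it up against the lid: 0 = up (its top 43 mm above the housing's origin), grows as it is pressed down, 0.0135 m at most. 6 N start it moving, 12 N hold it 12 mm down (weight of cartridge and lid included).
- filter_cartridge: Pleated filter cartridge, white paper between two blue end caps, 70 mm high without its tab, top cap radius 44 mm, the rest radius 41 mm, about 0.2 kg, standing on the bench. Origin: centre of its underside; z up. Blue grip tab on the top cap: 50 mm long along x, 16 mm thick along y, from 70 to 102 mm above the origin. Seated in the pot, its underside is 43 mm above the housing's origin.
- filter_lid: Black domed bayonet lid, radius 53 mm, 42 mm high, hollow below (radius 38 mm, 36 mm deep, takes the cartridge's tab), about 0.15 kg, lying right way up. Origin: centre of its underside; z up. Two equal lugs at its bottom edge at +x and -x: out to radius 66 mm, 18 mm wide, from 0 to 6 mm above the origin. A half turn makes no difference.
- lid_bar (a point): Middle of the lid's orange grip bar, 56 mm above the lid's origin, lid's axes. The bar lies along x, above the lugs: 76 mm long, 18 mm thick along y, from 42 to 70 mm above the lid's origin.
- lid_foot (a point): Centre of the lid's underside. Its height above the housing's origin: 113 mm resting unpressed on the seated cartridge with the lugs in the slots; pressed to 107 mm or lower it can turn; at 100 to 103 mm it passes the ridge freely; locked and let go it springs up to about 107 mm, its x axis about 80 degrees clockwise of the housing's.
- glue_bottle: yellow glue bottle, 44 x 62 x 208 mm, standing; bystander, origin at its underside
- screw_tin: red hinged tin, 79 x 101 x 39 mm; bystander, origin at its underside
- sanding_block: cork sanding block, 59 x 112 x 34 mm; bystander, origin at its underside
- tape_measure: red and black tape measure, 35 x 80 x 68 mm; bystander, origin at its underside
- masking_tape: roll of masking tape lying flat, 101 x 98 x 24 mm; bystander, origin at its underside
- pencil: flat red carpenter's pencil, 180 mm long, lying; bystander, origin at its underside
- collet_spanner: steel spanner, 47 x 200 x 6 mm, lying before the fence; bystander, origin at its underside

How it is judged:
By the outcome, as a careful person would: the job done as asked, in the order asked, and still so for the second after the job is handed in, with the robot touching nothing.
It also fails if it takes over 62 s, if anything falls off the work surface, if the arm or the gripper's body presses on something with over 40 N, if the wrist force passes 120 N, or if a joint passes its speed limit or range.

## Working session

There is one attempt and no reset: what is moved stays moved. The work goes in short steps, Python scripts to look and compute and a tool call to move; the robot and the scene stay as the last step left them, time stands still between calls to the robot, and variables do not carry over. Pictures are saved under pics/ and viewed, at most 10 in all, crops included, and the job is handed in when it is done.

Besides the shell and the picture viewer there is one more tool, called as name(argument=value, ...), one argument or row to a line, values as JSON. arm_command: Moves the arm, as the interface text tells. Its arguments: {"type":"object","properties":{"gripper":{"type":"array"},"dp":{"type":"array"},"twist":{"type":"array"}},"required":["gripper","dp","twist"]}

```bash
mkdir -p pics; ls; python3 - <<'E'
from plant import *
import cv2
for n in("scene","top"):
    c=get_calibration(n);print(n,c)
    cv2.imwrite(f"pics/{n}0.png",capture(n)[:,:,::-1])
print(get_obs())
E
```

```text
pics
scene {'mtx': array([[374.91890307,   0.        , 321.24112015],
       [  0.        , 374.91890307, 193.57469744],
       [  0.        ,   0.        ,   1.        ]]), 'dist_coeffs': array([-0.04150257,  0.        ,  0.        ,  0.        ,  0.        ]), 'position': array([ 84.64934767, 943.8321813 , 657.26979493]), 'attitude': array([-2.06656117,  0.02108332, -2.65162391])}
top {'mtx': array([[486.38820357,   0.        , 323.12846642],
       [  0.        , 486.38820357, 191.553752  ],
       [  0.        ,   0.        ,   1.        ]]), 'dist_coeffs': array([0.02456185, 0.        , 0.        , 0.        , 0.        ]), 'position': array([ 315.43821802,   29.63971556, 1430.50552772]), 'attitude': array([-2.94664127, -0.00346114, -1.58530525])}
{'time': 0.1, 'joint_positions': array([-1.28898286e+00,  3.42688280e-01,  1.52489765e+00,  1.27701240e-05,
        1.27538938e+00, -1.46002992e-01]), 'dq': array([ 0.00022009, -0.00202004, -0.00137496, -0.00072706,  0.00090535,
        0.00105562]), 'tau': array([ 1.84961122e-03, -4.32004702e+01, -2.44695514e+01,  7.18646427e-02,
        5.26066753e-02, -7.28325790e-05]), 'tool_pos': array([ 217.73915538, -477.33542766,  226.10448838]), 'tcp_rot': array([-3.14022648e+00, -2.13237789e-04,  4.27812591e-01]), 'contact_force': array([ 0.41336577, -0.38116254,  0.05560253]), 'moment': array([0.03136276, 0.00535024, 0.0321899 ]), 'finger_force': 0.0, 'grip_width': 91.7050501775639}
```

View pics/top0.png

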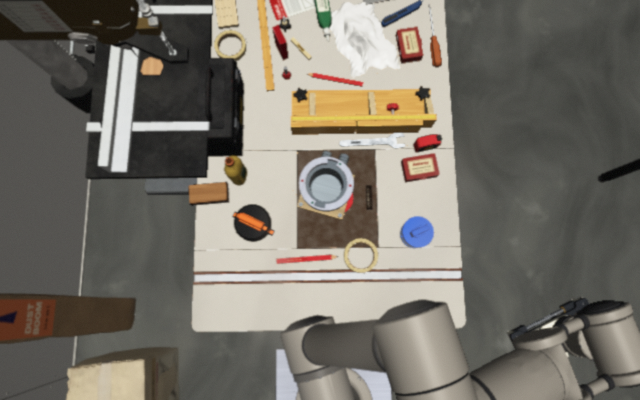

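View pics/scene0.png

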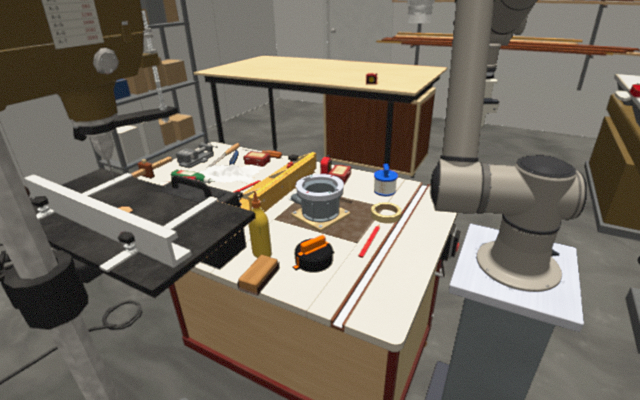

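The top view has the pot's collar at about (326,184), the lid with its orange bar at (253,223), and the cartridge at (417,232) with its tab. The scene view has the lid at (313,252), the pot at (321,195) and the cartridge at (385,180).

```bash
cat > h.py <<'E'
from plant import *
import cv2, numpy as np
from scipy.spatial.transform import Rotation as Ro
def ray(n,uv):
    c=get_calibration(n);uv=np.array(uv,float).reshape(-1,1,2)
    p=cv2.undistortPoints(uv,c["mtx"],c["dist_coeffs"])[:,0]
    d=np.c_[p,np.ones(len(p))]@Ro.from_euler("xyz",c["attitude"]).as_matrix().T
    return c["position"],d
def onz(n,uv,z):
    o,d=ray(n,uv);return o+d*((z-o[2])/d[:,2])[:,None]
def mask(im,lo,hi,roi):
    h=cv2.cvtColor(im,cv2.COLOR_RGB2HSV);m=cv2.inRange(h,lo,hi);r=np.zeros_like(m)
    x0,y0,x1,y1=roi;r[y0:y1,x0:x1]=m[y0:y1,x0:x1];return r
def rect(pts):
    r=cv2.minAreaRect(pts[:,:2].astype(np.float32));b=cv2.boxPoints(r)
    e=[b[1]-b[0],b[2]-b[1]];l=max(e,key=np.linalg.norm)
    return np.round(r[0],1),np.round(r[1],1),round(float(np.arctan2(l[1],l[0])),3)
def pix(m): return np.argwhere(m)[:,::-1]
E
python3 - <<'E'
from h import *
im=capture("top")
m=mask(im,(5,150,120),(18,255,255),(220,190,285,255)); print("bar",m.sum()//255,rect(onz("top",pix(m),70)))
m=mask(im,(100,100,60),(125,255,255),(390,205,445,260)); p=onz("top",pix(m),70);print("cart",m.sum()//255,rect(p),cv2.minEnclosingCircle(p[:,:2].astype(np.float32)))
h=cv2.cvtColor(im,cv2.COLOR_RGB2HSV)
for nm,lo,hi in(("green",(45,70,40),(85,255,255)),("red",(0,110,80),(6,255,255)),("red2",(172,110,80),(180,255,255))):
    m=mask(im,lo,hi,(290,145,362,222));n,l,s,c=cv2.connectedComponentsWithStats(m)
    for i in range(1,n):print(nm,s[i,4],c[i].round(1),onz("top",c[i],119)[0].round(1))
a=cv2.resize(im[145:225,290:390],None,fx=4,fy=4,interpolation=cv2.INTER_CUBIC)
b=cv2.resize(im[190:270,215:295],None,fx=4,fy=4,interpolation=cv2.INTER_CUBIC)
c=cv2.resize(im[195:265,385:455],None,fx=4,fy=4,interpolation=cv2.INTER_CUBIC)
o=np.zeros((600,720,3),np.uint8);o[:320,:400]=a;o[:320,400:]=b;o[320:,:280]=c
cv2.imwrite("pics/z.png",o[:,:,::-1])
E
```

```text
bar 296 (array([498.4, 218.8]), array([119.5,  26.3]), 1.096)
cart 741 (array([ 466.4, -242. ]), array([81.8, 85.1]), -0.816) ((466.20562744140625, -239.222412109375), 45.70436477661133)
red 58 [349.7 203.1] [541.2 -50.8 119. ]
red2 25 [349.3 201.4] [545.8 -50.  119. ]
```

View pics/z.png

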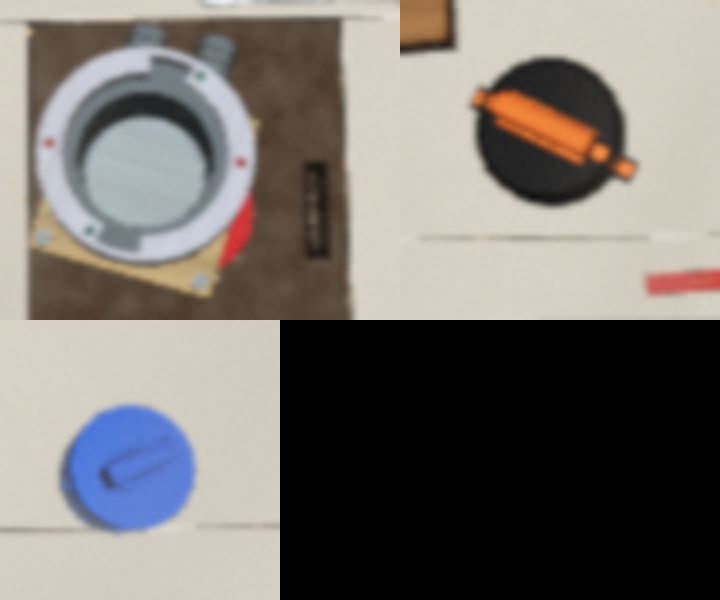

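The crop shows green dots at (200,75) and (89,230), red dots at (48,142) and (241,161), and slots at (172,68) and (120,240). The lid's lug tips are at (481,99) and (626,169). The tab on the blue cap slopes up to the right.

```bash
python3 - <<'E'
from h import *
P=lambda x,y,ox,oy:(ox+(x+.5)/4-.5,oy+(y+.5)/4-.5)
im=capture("top")
g=onz("top",[P(200,75,290,145),P(89,230,290,145)],119);r=onz("top",[P(48,142,290,145),P(241,161,290,145)],119);s=onz("top",[P(172,68,290,145),P(120,240,290,145)],119)
for n,q in(("green",g),("red",r),("slot",s)):
    d=q[0]-q[1];print(n,q.mean(0).round(1),np.linalg.norm(d).round(1),np.arctan2(d[1],d[0]).round(3))
# collar outer edge
h=cv2.cvtColor(im,cv2.COLOR_RGB2HSV)
m=cv2.inRange(h,(105,8,165),(150,60,255));r=np.zeros_like(m);r[150:218,293:358]=m[150:218,293:358]
n,l,st,c=cv2.connectedComponentsWithStats(r);i=1+st[1:,4].argmax();p=onz("top",pix(l==i),119)
print("collar",st[i],cv2.minEnclosingCircle(p[:,:2].astype(np.float32)))
l=onz("top",[P(481-400,99,215,190),P(626-400,169,215,190)],6);d=l[0]-l[1];print("lugs",l.mean(0).round(1),np.linalg.norm(d),np.arctan2(d[1],d[0]))
m=cv2.inRange(h,(0,0,0),(180,255,60));r=np.zeros_like(m);r[198:250,228:280]=m[198:250,228:280];p=onz("top",pix(r),20);print("lid",cv2.minEnclosingCircle(p[:,:2].astype(np.float32)))
# bar: large blob w/o lugs, scene view too
b=onz("top",[P(97,97,215,190),P(193,142,215,190)],70);print("bartop",b.round(1),b.mean(0))
# tab
t=onz("top",[P(107,146,385,195),P(172,117,385,195)],102);d=t[1]-t[0];print("tab",t.round(1),np.arctan2(d[1],d[0]))
a=onz("top",[P(y,x,385,195) for y,x in((132,85),(132,210),(70,150),(194,150))],70);print(a.round(1))
print("bottle base",onz("top",[(237,180)],0))
s=capture("scene")
def up(x0,y0,x1,y1,f,w,h):return cv2.resize(s[y0:y1,x0:x1],(w,h),interpolation=cv2.INTER_CUBIC)
o=np.zeros((600,800,3),np.uint8);o[:300,:400]=up(290,165,350,210,0,400,300);o[:300,400:]=up(360,155,420,200,0,400,300);o[300:,:400]=up(285,228,345,273,0,400,300)
o[300:,400:]=cv2.resize(im[205:255,385:452],(400,300),interpolation=cv2.INTER_CUBIC)
cv2.imwrite("pics/z2.png",o[:,:,::-1])
E
```

```text
green [599.4  13.4 119. ] 133.6 -0.626
red [599.7  13.8 119. ] 133.8 1.457
slot [598.4  12.6 119. ] 126.6 -0.303
collar [300 157  54  53 767] ((598.7424926757812, 13.057631492614746), 74.9134521484375)
lugs [504.8 228.6   6. ] 119.83143244318038 1.1088732683858558
lid ((504.3232421875, 228.88589477539062), 53.261878967285156)
bartop [[523.1 259.7  70. ]
 [490.2 191.7  70. ]] [506.62735146 225.71082716  70.        ]
tab [[ 463.9 -218.9  102. ]
 [ 483.2 -264.5  102. ]] -1.1690820735936291
[[ 510.3 -244.6   70. ]
 [ 422.5 -240.    70. ]
 [ 465.  -198.8   70. ]
 [ 463.8 -285.6   70. ]]
bottle base [[636.8045667 279.1074195   0.       ]]
```

View pics/z2.png

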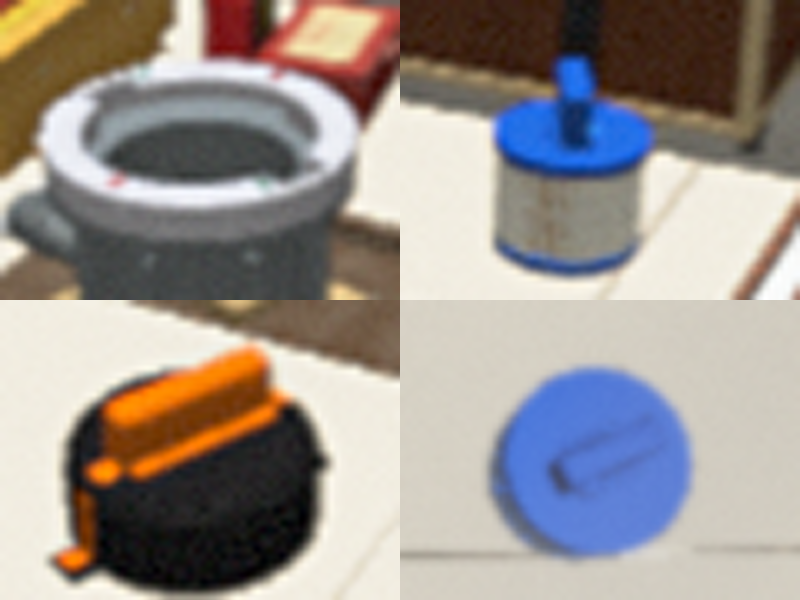

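The close-up shows the pot's slots at its front and back edges, the cartridge upright with its tab, and the lid lying right way up with its bar above the lugs. That gives:
- Pot at (599, 13.5), yaw -0.295
- Lid at (504.5, 228.5), yaw 1.1
- Cartridge at (466, -243), tab yaw 1.98

Next is a planner that works out the moves.

```bash
cat > plan.py <<'E'
# usage: plan.py x y z yaw grip nrows : rows from the measured pose (tool down)
from h import *
import sys
*t,yaw,g,n=map(float,sys.argv[1:]);o=get_obs()
p=np.array(o["tool_pos"]);w=o["tcp_rot"][2];yaw=w+(yaw-w+np.pi)%(2*np.pi)-np.pi;n=int(n)
print("now",round(o["time"],2),p.round(1),round(w,3),"q",np.round(o["joint_positions"],2),"F",np.round(o["contact_force"],1),"grip",round(o["grip_width"],1),round(o["finger_force"],1))
D=[];T=[]
for k in range(n,0,-1):
    R=Ro.from_euler("xyz",[np.pi,0,w]).as_matrix()
    d=np.round(np.clip(R.T@(np.array(t)-p)/k/25,-1,1),2);tw=round(float(np.clip(-np.degrees(yaw-w)/k/5,-1,1)),2)
    p=p+R@d*25;w-=np.radians(5*tw);D.append(d.tolist());T.append(tw)
for i in range(0,n,5):print([g]*5,D[i:i+5],T[i:i+5])
print("end",p.round(1),round(w,3))
E
python3 plan.py 466 -243 150 1.98 60 20
```

```text
now 0.25 [ 217.8 -477.5  226.4] 0.428 q [-1.29  0.34  1.52  0.    1.28 -0.15] F [0.3 0.5 1.7] grip 91.9 0.0
[60.0, 60.0, 60.0, 60.0, 60.0] [[0.65, -0.22, 0.15], [0.66, -0.17, 0.15], [0.67, -0.12, 0.15], [0.68, -0.07, 0.15], [0.68, -0.01, 0.15]] [-0.89, -0.89, -0.89, -0.89, -0.89]
[60.0, 60.0, 60.0, 60.0, 60.0] [[0.68, 0.04, 0.15], [0.68, 0.09, 0.15], [0.67, 0.15, 0.15], [0.65, 0.2, 0.15], [0.64, 0.25, 0.16]] [-0.89, -0.89, -0.89, -0.89, -0.89]
[60.0, 60.0, 60.0, 60.0, 60.0] [[0.62, 0.29, 0.15], [0.59, 0.34, 0.16], [0.56, 0.39, 0.15], [0.53, 0.43, 0.16], [0.5, 0.47, 0.15]] [-0.89, -0.89, -0.89, -0.89, -0.89]
[60.0, 60.0, 60.0, 60.0, 60.0] [[0.46, 0.51, 0.16], [0.42, 0.54, 0.15], [0.37, 0.57, 0.16], [0.33, 0.6, 0.15], [0.28, 0.62, 0.16]] [-0.89, -0.89, -0.89, -0.88, -0.89]
end [ 466.1 -242.9  149.9] 1.98
```

arm_command(
  gripper=[60,60,60,60,60],
  dp=[
    [0.65,-0.22,0.15],
    [0.66,-0.17,0.15],
    [0.67,-0.12,0.15],
    [0.68,-0.07,0.15],
    [0.68,-0.01,0.15],
  ],
  twist=[-0.89,-0.89,-0.89,-0.89,-0.89],
)

```text
time: 0.88
tool_pos: [280.2, -418.6, 207.8]
tcp_rot: [-3.142, -0.0, 0.819]
contact_force: [1.2, 0.0, 0.0]
grip_width: 60.0
finger_force: 0.0
```

arm_command(
  gripper=[60,60,60,60,60],
  dp=[
    [0.68,0.04,0.15],
    [0.68,0.09,0.15],
    [0.67,0.15,0.15],
    [0.65,0.2,0.15],
    [0.64,0.25,0.16],
  ],
  twist=[-0.89,-0.89,-0.89,-0.89,-0.89],
)

```text
time: 1.5
tool_pos: [342.4, -360.0, 188.8]
tcp_rot: [-3.141, -0.0, 1.207]
contact_force: [-0.5, -0.3, 0.1]
grip_width: 59.9
finger_force: 0.0
```

arm_command(
  gripper=[60,60,60,60,60],
  dp=[
    [0.62,0.29,0.15],
    [0.59,0.34,0.16],
    [0.56,0.39,0.15],
    [0.53,0.43,0.16],
    [0.5,0.47,0.15],
  ],
  twist=[-0.89,-0.89,-0.89,-0.89,-0.89],
)

```text
time: 2.12
tool_pos: [404.4, -301.2, 169.5]
tcp_rot: [-3.142, -0.0, 1.595]
contact_force: [-0.3, -0.5, 0.3]
grip_width: 60.4
finger_force: 0.0
```

arm_command(
  gripper=[60,60,60,60,60],
  dp=[
    [0.46,0.51,0.16],
    [0.42,0.54,0.15],
    [0.37,0.57,0.16],
    [0.33,0.6,0.15],
    [0.28,0.62,0.16],
  ],
  twist=[-0.89,-0.89,-0.89,-0.88,-0.89],
)

```text
time: 2.75
tool_pos: [466.5, -242.6, 150.0]
tcp_rot: [-3.142, -0.0, 1.983]
contact_force: [-0.6, 0.3, 0.4]
grip_width: 60.1
finger_force: 0.0
```

```bash
python3 plan.py 466 -243 75 1.98 60 5
```

```text
now 2.75 [ 466.5 -242.6  150. ] 1.983 q [-0.63  0.42  1.64 -0.    1.09 -1.04] F [-0.6  0.3  0.4] grip 60.1 0.0
[60.0, 60.0, 60.0, 60.0, 60.0] [[-0.0, -0.0, 0.6], [-0.0, -0.01, 0.6], [-0.0, -0.0, 0.6], [-0.0, -0.01, 0.6], [-0.01, -0.0, 0.6]] [0.01, 0.01, 0.0, 0.01, 0.0]
end [ 466.2 -243.1   75. ] 1.98
```

arm_command(
  gripper=[60,60,60,60,60],
  dp=[
    [0,0,0.6],
    [0,0,0.6],
    [0,0,0.6],
    [0,0,0.6],
    [0,0,0.6],
  ],
  twist=[0,0,0,0,0],
)

```text
time: 3.38
tool_pos: [465.9, -243.2, 74.1]
tcp_rot: [-3.141, -0.0, 1.98]
contact_force: [-0.1, -0.5, -0.2]
grip_width: 59.9
finger_force: 0.0
```

arm_command(
  gripper=[8,8,8,8,8],
  dp=[
    [0,0,0],
    [0,0,0],
    [0,0,0],
    [0,0,0],
    [0,0,0],
  ],
  twist=[0,0,0,0,0],
)

```text
time: 4.0
tool_pos: [466.4, -243.1, 75.6]
tcp_rot: [3.141, 0.001, 1.98]
contact_force: [2.0, 0.7, -1.9]
grip_width: 15.7
finger_force: 30.0
```

arm_command(
  gripper=[8,8,8,8,8],
  dp=[
    [0,0,0],
    [0,0,-0.5],
    [0,0,-1],
    [0,0,-1],
    [0,0,-1],
  ],
  twist=[0,0,0,0,0],
)

```text
time: 4.62
tool_pos: [466.0, -243.0, 164.2]
tcp_rot: [3.142, 0.0, 1.98]
contact_force: [-0.4, 0.0, -2.4]
grip_width: 16.1
finger_force: 30.0
```

```bash
python3 plan.py 599 13.5 230 1.98 8 15; python3 - <<'E'
from h import *
s=capture("top");m=mask(s,(100,100,60),(125,255,255),(340,150,500,300));print(m.sum()//255,pix(m).mean(0))
p=pix(m);z=get_obs()["tool_pos"][2]-75+70
q=onz("top",p,z);print(cv2.minEnclosingCircle(q[:,:2].astype(np.float32)),q.mean(0))
a=cv2.resize(s[195:265,385:455],(400,400),interpolation=cv2.INTER_CUBIC)
E
```

```text
now 4.62 [ 466.  -243.   164.2] 1.98 q [-0.63  0.4   1.62 -0.    1.12 -1.04] F [-0.4  0.  -2.4] grip 16.1 30.0
[8.0, 8.0, 8.0, 8.0, 8.0] [[0.49, 0.6, -0.18], [0.49, 0.6, -0.18], [0.49, 0.6, -0.17], [0.49, 0.6, -0.18], [0.48, 0.6, -0.17]] [0.0, 0.0, 0.0, 0.0, 0.0]
[8.0, 8.0, 8.0, 8.0, 8.0] [[0.49, 0.6, -0.18], [0.48, 0.6, -0.17], [0.49, 0.6, -0.18], [0.48, 0.59, -0.17], [0.49, 0.6, -0.18]] [0.0, 0.0, 0.0, 0.0, 0.0]
[8.0, 8.0, 8.0, 8.0, 8.0] [[0.48, 0.59, -0.17], [0.49, 0.6, -0.18], [0.48, 0.59, -0.17], [0.49, 0.6, -0.18], [0.48, 0.59, -0.17]] [0.0, 0.0, 0.0, 0.0, 0.0]
end [599.   13.4 230. ] 1.98
35 [409.97142857 223.2       ]
((477.2159423828125, -204.96282958984375), 15.614887237548828) [ 477.98508351 -204.91845293  162.52543778]
```

arm_command(
  gripper=[8,8,8,8,8],
  dp=[
    [0.49,0.6,-0.53],
    [0.49,0.6,-0.53],
    [0.49,0.6,-0.53],
    [0.49,0.6,-0.53],
    [0.48,0.6,-0.52],
  ],
  twist=[0,0,0,0,0],
)

```text
time: 5.3
tool_pos: [511.3, -155.8, 229.5]
tcp_rot: [-3.142, 0.0, 1.981]
contact_force: [-0.4, -0.8, -1.6]
grip_width: 15.7
finger_force: 30.0
```

arm_command(
  gripper=[8,8,8,8,8],
  dp=[
    [0.49,0.6,0],
    [0.48,0.6,0],
    [0.49,0.6,0],
    [0.48,0.59,0],
    [0.49,0.6,0],
  ],
  twist=[0,0,0,0,0],
)

```text
time: 5.92
tool_pos: [555.5, -70.6, 228.5]
tcp_rot: [-3.141, -0.0, 1.98]
contact_force: [0.4, 0.5, -1.3]
grip_width: 15.7
finger_force: 30.0
```

arm_command(
  gripper=[8,8,8,8,8],
  dp=[
    [0.48,0.59,0],
    [0.49,0.6,0],
    [0.48,0.59,0],
    [0.49,0.6,0],
    [0.48,0.59,0],
  ],
  twist=[0,0,0,0,0],
)

```text
time: 6.55
tool_pos: [599.6, 14.5, 228.7]
tcp_rot: [-3.142, 0.0, 1.98]
contact_force: [-0.7, 0.2, -1.8]
grip_width: 15.9
finger_force: 30.0
```

```bash
python3 plan.py 599 13.5 120 1.98 8 5; python3 - <<'E'
from h import *
s=capture("scene");z=get_obs()["tool_pos"][2]
m=mask(s,(100,100,40),(125,255,255),(270,90,370,215));p=pix(m);print(len(p),p.min(0),p.max(0))
c=get_calibration("scene");R=Ro.from_euler("xyz",c["attitude"]).as_matrix()
def proj(P): return cv2.projectPoints(np.array(P,float),cv2.Rodrigues(R.T)[0],-R.T@c["position"],c["mtx"],c["dist_coeffs"])[0][:,0].round(1)
print("expected cap centre, base centre, collar",proj([[599,13.5,z-5],[599,13.5,z-75],[599,13.5,119]]).tolist())
a=cv2.resize(s[100:220,260:380],(600,600),interpolation=cv2.INTER_CUBIC)
cv2.imwrite("pics/s3.png",a[:,:,::-1])
E
```

```text
now 6.55 [599.6  14.5 228.7] 1.98 q [-0.1   0.48  1.3  -0.    1.36 -0.51] F [-0.7  0.2 -1.8] grip 15.9 30.0
[8.0, 8.0, 8.0, 8.0, 8.0] [[-0.01, -0.01, 0.87], [-0.0, -0.01, 0.87], [-0.01, -0.01, 0.87], [-0.0, -0.0, 0.87], [-0.01, -0.01, 0.87]] [0.0, 0.0, 0.0, 0.0, 0.0]
end [599.   13.4 119.9] 1.98
368 [305 141] [333 179]
expected cap centre, base centre, collar [[319.0, 152.9], [319.5, 173.7], [319.8, 183.5]]
```

View pics/s3.png

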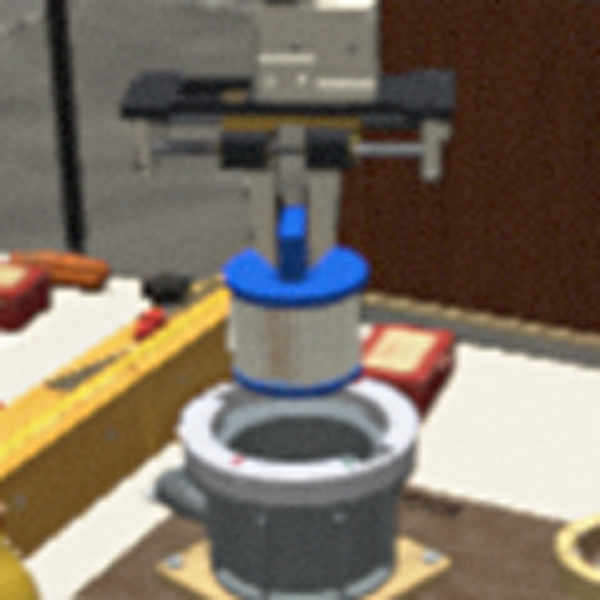

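The picture shows the cartridge, columns 305–333 with middle 319, centred over the collar, whose middle is about 320.

arm_command(
  gripper=[8,8,8,8,8],
  dp=[
    [-0.02,-0.02,0.6],
    [-0.01,-0.01,0.5],
    [0,0,0.5],
    [0,0,0.5],
    [0,0,0.5],
  ],
  twist=[0,0,0,0,0],
)

```text
time: 7.22
tool_pos: [598.6, 12.1, 162.8]
tcp_rot: [-3.141, 0.0, 1.98]
contact_force: [-0.0, -0.2, -0.6]
grip_width: 15.3
finger_force: 30.0
```

arm_command(
  gripper=[8,8,8,8,8],
  dp=[
    [0,0,0.4],
    [0,0,0.4],
    [0,0,0.4],
    [0,0,0.3],
    [0,0,0.25],
  ],
  twist=[0,0,0,0,0],
)

```text
time: 7.85
tool_pos: [598.7, 12.3, 119.5]
tcp_rot: [3.142, 0.0, 1.98]
contact_force: [0.0, -0.3, -1.4]
grip_width: 15.9
finger_force: 30.0
```

arm_command(
  gripper=[40,40,40,40,40],
  dp=[
    [0,0,0],
    [0,0,0],
    [0,0,0],
    [0,0,-0.4],
    [0,0,-0.9],
  ],
  twist=[0,0,0,0,0],
)

```text
time: 8.48
tool_pos: [598.2, 12.4, 152.7]
tcp_rot: [-3.14, -0.001, 1.98]
contact_force: [0.2, 0.4, -0.8]
grip_width: 40.3
finger_force: 0.0
```

arm_command(
  gripper=[40,40,60,60,60],
  dp=[
    [0,0,-0.9],
    [0,0,-0.9],
    [0,0,-0.6],
    [0,0,-0.5],
    [0,0,0],
  ],
  twist=[0,0,0,0,0.9],
)

```text
time: 9.1
tool_pos: [599.0, 12.3, 226.2]
tcp_rot: [3.14, 0.001, 1.9]
contact_force: [0.1, 0.7, 0.3]
grip_width: 59.6
finger_force: 0.0
```

```bash
python3 plan.py 504.5 228.5 220 1.1 60 10; python3 - <<'E'
from h import *
s=capture("top")
cv2.imwrite("pics/t4.png",cv2.resize(s[130:260,190:460],None,fx=2.9,fy=2.9,interpolation=cv2.INTER_CUBIC)[:,:,::-1])
E
```

```text
now 9.1 [599.   12.3 226.2] 1.9 q [-0.11  0.48  1.31 -0.    1.35 -0.44] F [0.1 0.7 0.3] grip 59.6 0.0
[60.0, 60.0, 60.0, 60.0, 60.0] [[0.94, -0.08, 0.02], [0.93, -0.15, 0.03], [0.92, -0.23, 0.02], [0.89, -0.3, 0.03], [0.87, -0.37, 0.02]] [0.92, 0.92, 0.92, 0.92, 0.91]
[60.0, 60.0, 60.0, 60.0, 60.0] [[0.84, -0.44, 0.03], [0.8, -0.5, 0.02], [0.75, -0.57, 0.03], [0.71, -0.62, 0.02], [0.65, -0.68, 0.03]] [0.92, 0.91, 0.92, 0.91, 0.92]
end [504.5 228.4 219.9] 1.1
```

View pics/t4.png

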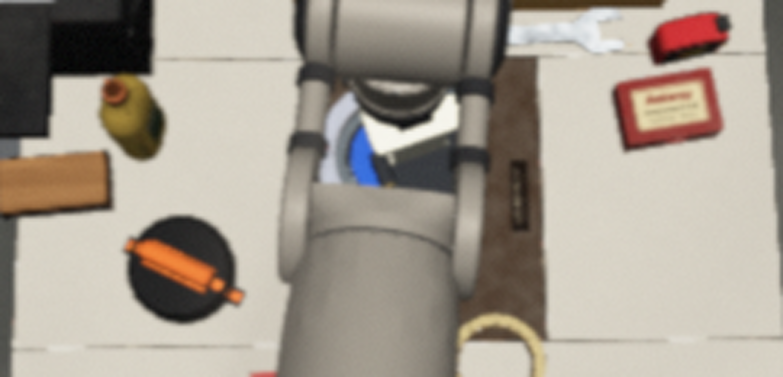

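The blue cap sits inside the pot, at about (355,160). The lid and bottle are unchanged. Moving over to the lid.

arm_command(
  gripper=[60,60,60,60,60],
  dp=[
    [0.94,-0.08,0.02],
    [0.93,-0.15,0.03],
    [0.92,-0.23,0.02],
    [0.89,-0.3,0.03],
    [0.87,-0.37,0.02],
  ],
  twist=[0.92,0.92,0.92,0.92,0.91],
)

```text
time: 9.78
tool_pos: [550.7, 121.0, 221.6]
tcp_rot: [-3.141, 0.0, 1.5]
contact_force: [0.5, 0.2, -0.2]
grip_width: 60.0
finger_force: 0.0
```

arm_command(
  gripper=[60,60,60,60,60],
  dp=[
    [0.84,-0.44,0.03],
    [0.8,-0.5,0.02],
    [0.75,-0.57,0.03],
    [0.71,-0.62,0.02],
    [0.65,-0.68,0.03],
  ],
  twist=[0.92,0.91,0.92,0.91,0.92],
)

```text
time: 10.4
tool_pos: [503.2, 228.9, 218.4]
tcp_rot: [-3.141, 0.001, 1.1]
contact_force: [-0.3, -0.0, 0.2]
grip_width: 60.2
finger_force: 0.0
```

```bash
python3 plan.py 504.5 228.5 46 1.1 60 10; python3 - <<'E'
from h import *
s=capture("top")
m=mask(s,(100,100,40),(125,255,255),(290,145,362,222));p=onz("top",pix(m),113);print(len(p),cv2.minEnclosingCircle(p[:,:2].astype(np.float32)))
E
```

```text
now 10.4 [503.2 228.9 218.4] 1.1 q [ 0.29  0.4   1.46 -0.    1.28  0.76] F [-0.3 -0.   0.2] grip 60.2 0.0
[60.0, 60.0, 60.0, 60.0, 60.0] [[0.0, 0.01, 0.69], [0.0, 0.0, 0.69], [0.0, 0.01, 0.69], [0.0, 0.0, 0.69], [0.0, 0.01, 0.69]] [0.0, 0.0, 0.0, 0.0, 0.0]
[60.0, 60.0, 60.0, 60.0, 60.0] [[0.0, 0.0, 0.69], [0.0, 0.01, 0.69], [0.0, 0.0, 0.69], [0.0, 0.01, 0.69], [0.01, 0.0, 0.69]] [0.0, 0.0, 0.0, 0.0, 0.0]
end [504.5 228.6  45.9] 1.1
847 ((596.3198852539062, 12.952167510986328), 46.74876403808594)
```

arm_command(
  gripper=[60,60,60,60,60],
  dp=[
    [0.02,0.03,0.7],
    [0,0,0.8],
    [0,0,0.8],
    [0,0,0.7],
    [0,0,0.7],
  ],
  twist=[0,0,0,0,0],
)

```text
time: 11.08
tool_pos: [504.6, 228.0, 125.4]
tcp_rot: [-3.141, 0.001, 1.103]
contact_force: [0.4, 0.6, -0.2]
grip_width: 59.9
finger_force: 0.0
```

arm_command(
  gripper=[60,60,60,60,60],
  dp=[
    [0,0,0.7],
    [0,0,0.7],
    [0,0,0.7],
    [0,0,0.6],
    [0,0,0.45],
  ],
  twist=[0,0,0,0,0],
)

```text
time: 11.7
tool_pos: [504.6, 228.2, 46.6]
tcp_rot: [-3.141, 0.001, 1.102]
contact_force: [-0.1, -0.0, 0.9]
grip_width: 59.8
finger_force: 0.0
```

arm_command(
  gripper=[10,10,10,10,10],
  dp=[
    [0,0,0],
    [0,0,0],
    [0,0,0],
    [0,0,0],
    [0,0,0],
  ],
  twist=[0,0,0,0,0],
)

```text
time: 12.32
tool_pos: [504.9, 228.4, 47.8]
tcp_rot: [3.141, -0.0, 1.102]
contact_force: [0.1, -0.5, 1.3]
grip_width: 17.8
finger_force: 30.0
```

arm_command(
  gripper=[10,10,10,10,10],
  dp=[
    [0,0,0],
    [0,0,-0.3],
    [0,0,-0.8],
    [0,0,-1],
    [0,0,-1],
  ],
  twist=[0,0,0,0,0],
)

```text
time: 12.95
tool_pos: [504.5, 228.3, 125.8]
tcp_rot: [-3.141, 0.0, 1.101]
contact_force: [0.9, 0.1, -0.6]
grip_width: 17.4
finger_force: 30.0
```

arm_command(
  gripper=[10,10,10,10,10],
  dp=[
    [0,0,-1],
    [0,0,-1],
    [0,0,-1],
    [0,0,-1],
    [0,0,-0.3],
  ],
  twist=[0,0,0,0,0],
)

```text
time: 13.58
tool_pos: [505.2, 228.6, 234.1]
tcp_rot: [3.14, -0.002, 1.102]
contact_force: [-0.2, 0.0, -2.2]
grip_width: 17.9
finger_force: 30.0
```

```bash
python3 plan.py 599 13.5 225 2.847 10 20; python3 - <<'E'
from h import *
s=capture("scene");cv2.imwrite("pics/s5.png",s[100:300,150:450][:,:,::-1])
E
```

```text
now 13.57 [505.2 228.6 234.1] 1.102 q [ 0.29  0.39  1.43 -0.    1.32  0.76] F [-0.2  0.  -2.2] grip 17.9 30.0
[10.0, 10.0, 10.0, 10.0, 10.0] [[-0.3, 0.36, 0.02], [-0.33, 0.33, 0.02], [-0.36, 0.3, 0.02], [-0.38, 0.27, 0.02], [-0.4, 0.24, 0.02]] [-1.0, -1.0, -1.0, -1.0, -1.0]
[10.0, 10.0, 10.0, 10.0, 10.0] [[-0.42, 0.2, 0.02], [-0.44, 0.16, 0.02], [-0.45, 0.13, 0.02], [-0.46, 0.09, 0.02], [-0.47, 0.04, 0.02]] [-1.0, -1.0, -1.0, -1.0, -1.0]
[10.0, 10.0, 10.0, 10.0, 10.0] [[-0.47, 0.0, 0.02], [-0.47, -0.04, 0.02], [-0.46, -0.08, 0.02], [-0.46, -0.12, 0.01], [-0.44, -0.15, 0.02]] [-1.0, -1.0, -1.0, -1.0, -1.0]
[10.0, 10.0, 10.0, 10.0, 10.0] [[-0.43, -0.19, 0.01], [-0.41, -0.23, 0.02], [-0.39, -0.27, 0.01], [-0.37, -0.3, 0.02], [-0.33, -0.33, 0.01]] [-1.0, -1.0, -1.0, -1.0, -1.0]
end [598.9  13.5 225.1] 2.847
```

View pics/s5.png

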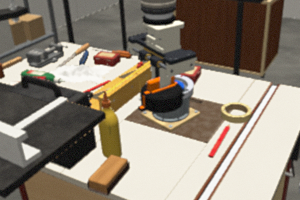

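The lid is held level by its bar and is clear of the bottle.

arm_command(
  gripper=[10,10,10,10,10],
  dp=[
    [-0.3,0.36,0.02],
    [-0.33,0.33,0.02],
    [-0.36,0.3,0.02],
    [-0.38,0.27,0.02],
    [-0.4,0.24,0.02],
  ],
  twist=[-1,-1,-1,-1,-1],
)

```text
time: 14.25
tool_pos: [527.4, 174.3, 228.6]
tcp_rot: [-3.139, 0.001, 1.541]
contact_force: [-0.7, 0.1, -1.5]
grip_width: 18.0
finger_force: 30.0
```

arm_command(
  gripper=[10,10,10,10,10],
  dp=[
    [-0.42,0.2,0.02],
    [-0.44,0.16,0.02],
    [-0.45,0.13,0.02],
    [-0.46,0.09,0.02],
    [-0.47,0.04,0.02],
  ],
  twist=[-1,-1,-1,-1,-1],
)

```text
time: 14.88
tool_pos: [550.8, 120.7, 226.0]
tcp_rot: [-3.139, -0.001, 1.977]
contact_force: [0.7, -0.3, -0.3]
grip_width: 17.8
finger_force: 30.0
```

arm_command(
  gripper=[10,10,10,10,10],
  dp=[
    [-0.47,0.0,0.02],
    [-0.47,-0.04,0.02],
    [-0.46,-0.08,0.02],
    [-0.46,-0.12,0.01],
    [-0.44,-0.15,0.02],
  ],
  twist=[-1,-1,-1,-1,-1],
)

```text
time: 15.5
tool_pos: [574.2, 66.9, 223.8]
tcp_rot: [-3.14, -0.002, 2.413]
contact_force: [-0.6, 0.1, -2.1]
grip_width: 17.7
finger_force: 30.0
```

arm_command(
  gripper=[10,10,10,10,10],
  dp=[
    [-0.43,-0.19,0.01],
    [-0.41,-0.23,0.02],
    [-0.39,-0.27,0.01],
    [-0.37,-0.3,0.02],
    [-0.33,-0.33,0.01],
  ],
  twist=[-1,-1,-1,-1,-1],
)

```text
time: 16.12
tool_pos: [597.9, 13.0, 221.9]
tcp_rot: [-3.141, -0.003, 2.85]
contact_force: [0.6, -0.6, -2.2]
grip_width: 17.9
finger_force: 30.0
```

```bash
python3 plan.py 599 13.5 170 2.847 10 5; python3 - <<'E'
from h import *
s=capture("scene");z=get_obs()["tool_pos"][2]
c=get_calibration("scene");R=Ro.from_euler("xyz",c["attitude"]).as_matrix()
def proj(P): return cv2.projectPoints(np.array(P,float),cv2.Rodrigues(R.T)[0],-R.T@c["position"],c["mtx"],c["dist_coeffs"])[0][:,0].round(1)
f=z-47;y=-.295;u=np.array([np.cos(y),np.sin(y),0]);o=np.array([599,13.5,f])
print("expect lug tips, collar",((proj([o+66*u,o-66*u,[599,13.5,119]])-[260,100])*5).tolist())
cv2.imwrite("pics/s6.png",cv2.resize(s[100:220,260:380],(600,600),interpolation=cv2.INTER_CUBIC)[:,:,::-1])
E
```

```text
now 16.12 [597.9  13.  221.9] 2.85 q [-0.11  0.48  1.32 -0.    1.34 -1.39] F [ 0.6 -0.6 -2.2] grip 17.9 30.0
[10.0, 10.0, 10.0, 10.0, 10.0] [[-0.01, 0.01, 0.42], [-0.01, 0.01, 0.41], [-0.0, 0.0, 0.42], [-0.01, 0.01, 0.41], [-0.0, 0.0, 0.42]] [0.01, 0.01, 0.0, 0.01, 0.0]
end [598.9  13.5 169.9] 2.847
expect lug tips, collar [[224.4999999999999, 308.49999999999994], [374.4999999999999, 368.0], [299.00000000000006, 417.5]]
```

View pics/s6.png

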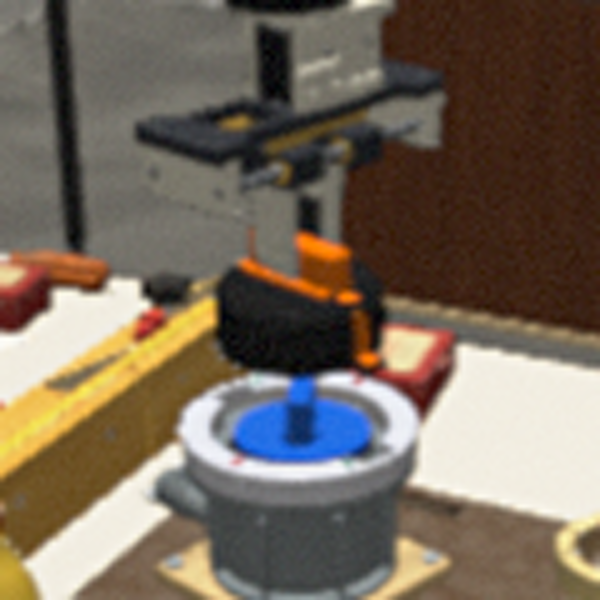

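The cartridge is seated in the pot. The lid is above it with its near lug tip at (368,360), within 1–2 mm of where it should be. Lowering it now.

arm_command(
  gripper=[10,10,10,10,10],
  dp=[
    [-0.03,0.02,0.5],
    [-0.01,0.01,0.5],
    [0,0,0.5],
    [0,0,0.4],
    [0,0,0.2],
  ],
  twist=[0.03,0,0,0,0],
)

```text
time: 16.8
tool_pos: [599.3, 13.9, 170.0]
tcp_rot: [-3.141, -0.001, 2.844]
contact_force: [-0.4, -0.8, -1.2]
grip_width: 17.5
finger_force: 30.0
```

arm_command(
  gripper=[10,10,10,10,10],
  dp=[
    [0,0,0.1],
    [0,0,0.1],
    [0,0,0.1],
    [0,0,0.08],
    [0,0,0],
  ],
  twist=[0,0,0,0,0],
)

```text
time: 17.42
tool_pos: [599.6, 13.7, 161.3]
tcp_rot: [-3.141, -0.0, 2.844]
contact_force: [0.4, -0.4, -0.5]
grip_width: 17.6
finger_force: 30.0
```

arm_command(
  gripper=[10,10,10,10,10],
  dp=[
    [0,0,0.08],
    [0,0,0.08],
    [0,0,0.08],
    [0,0,0.04],
    [0,0,0],
  ],
  twist=[0,0,0,0,0],
)

```text
time: 18.05
tool_pos: [599.9, 13.7, 154.9]
tcp_rot: [3.141, 0.001, 2.844]
contact_force: [-1.1, 0.2, 5.0]
grip_width: 17.9
finger_force: 30.0
```

```bash
python3 plan.py 599 13.5 148 2.847 10 5
```

```text
now 18.05 [599.9  13.7 154.9] 2.844 q [-0.1   0.54  1.41 -0.    1.19 -1.38] F [-1.1  0.2  5. ] grip 17.9 30.0
[10.0, 10.0, 10.0, 10.0, 10.0] [[0.01, -0.0, 0.05], [0.01, -0.0, 0.06], [0.0, -0.01, 0.05], [0.01, -0.0, 0.06], [0.0, -0.01, 0.05]] [-0.01, -0.01, -0.0, -0.01, -0.0]
end [599.1  13.5 148.1] 2.847
```

arm_command(
  gripper=[10,10,10,10,10],
  dp=[
    [0.02,0,0.07],
    [0.01,0,0.07],
    [0,0,0.07],
    [0,0,0.05],
    [0,0,0],
  ],
  twist=[0,0,0,0,0],
)

```text
time: 18.68
tool_pos: [599.8, 13.8, 149.1]
tcp_rot: [3.141, 0.003, 2.844]
contact_force: [-0.1, -0.6, 8.1]
grip_width: 17.7
finger_force: 30.0
```

arm_command(
  gripper=[10,10,10,10,10],
  dp=[
    [0,0,0],
    [0,0,0],
    [0,0,0],
    [0,0,0],
    [0,0,0],
  ],
  twist=[0.4,0.8,0.8,0.8,0.8],
)

```text
time: 19.3
tool_pos: [600.0, 13.8, 149.3]
tcp_rot: [3.14, 0.003, 2.528]
contact_force: [-0.1, -0.7, 7.6]
grip_width: 18.0
finger_force: 30.0
```

```bash
python3 plan.py 599 13.5 148 1.45 10 5;python3 -c "
from plant import *;print(get_obs()['moment'])"
```

```text
now 19.3 [600.   13.8 149.3] 2.528 q [-0.1   0.54  1.42 -0.    1.17 -1.06] F [-0.1 -0.7  7.6] grip 18.0 30.0
[10.0, 10.0, 10.0, 10.0, 10.0] [[0.0, -0.01, 0.01], [0.01, -0.01, 0.01], [0.0, -0.01, 0.01], [0.01, -0.0, 0.01], [0.0, -0.01, 0.01]] [1.0, 1.0, 1.0, 1.0, 1.0]
end [599.   13.5 148. ] 2.092
[ 0.07142382 -0.06541309  0.09192522]
```

arm_command(
  gripper=[10,10,10,10,10],
  dp=[
    [0,0,0.02],
    [0,0,0.01],
    [0,0,0],
    [0,0,0],
    [0,0,0],
  ],
  twist=[1,1,1,1,1],
)

```text
time: 19.92
tool_pos: [600.0, 13.8, 148.6]
tcp_rot: [3.139, 0.002, 2.091]
contact_force: [0.1, 0.4, 8.5]
grip_width: 17.6
finger_force: 30.0
```

arm_command(
  gripper=[10,10,10,10,10],
  dp=[
    [0,0,0],
    [0,0,0],
    [0,0,0],
    [0,0,0],
    [0,0,0],
  ],
  twist=[1,1,1,0.7,0.6],
)

```text
time: 20.55
tool_pos: [600.0, 13.8, 148.6]
tcp_rot: [3.138, 0.001, 1.717]
contact_force: [0.8, 0.4, 8.7]
grip_width: 17.5
finger_force: 30.0
```

```bash
python3 plan.py 599 13.5 148 1.45 10 5;python3 -c "
from plant import *;print(get_obs()['moment'])"
```

```text
now 20.55 [600.   13.8 148.6] 1.717 q [-0.1   0.54  1.42 -0.    1.17 -0.25] F [0.8 0.4 8.7] grip 17.5 30.0
[10.0, 10.0, 10.0, 10.0, 10.0] [[-0.0, -0.01, 0.0], [-0.0, -0.01, 0.01], [-0.0, -0.01, 0.0], [-0.01, -0.01, 0.01], [-0.0, -0.0, 0.0]] [0.61, 0.61, 0.61, 0.61, 0.62]
end [599.   13.5 148.1] 1.45
[-0.05111388  0.04872642  0.10633014]
```

arm_command(
  gripper=[10,10,10,10,10],
  dp=[
    [0,0,0],
    [0,0,0],
    [0,0,0],
    [0,0,0],
    [0,0,0],
  ],
  twist=[0.6,0.6,0.6,0.5,0.4],
)

```text
time: 21.18
tool_pos: [600.0, 13.8, 148.6]
tcp_rot: [3.138, 0.0, 1.482]
contact_force: [0.1, 0.3, 8.8]
grip_width: 17.6
finger_force: 30.0
```

```bash
python3 plan.py 599 13.5 148 1.45 10 5;python3 -c "
from plant import *;print(get_obs()['moment'])"
```

```text
now 21.18 [600.   13.8 148.6] 1.482 q [-0.1   0.54  1.42 -0.    1.17 -0.02] F [0.1 0.3 8.8] grip 17.6 30.0
[10.0, 10.0, 10.0, 10.0, 10.0] [[-0.0, -0.01, 0.0], [-0.0, -0.01, 0.01], [-0.01, -0.01, 0.0], [-0.0, -0.0, 0.01], [-0.01, -0.01, 0.0]] [0.07, 0.07, 0.07, 0.08, 0.07]
end [599.   13.4 148.1] 1.45
[0.0070465  0.0041313  0.15647834]
```

Nearly at the end, so I'll turn on slowly until the moment shows the stop.

arm_command(
  gripper=[10,10,10,10,10],
  dp=[
    [0,0,0],
    [0,0,0],
    [0,0,0],
    [0,0,0],
    [0,0,0],
  ],
  twist=[0.2,0.2,0.2,0.1,0],
)

```text
time: 21.8
tool_pos: [600.0, 13.8, 148.6]
tcp_rot: [3.138, 0.0, 1.422]
contact_force: [-0.0, -0.3, 8.5]
grip_width: 17.7
finger_force: 30.1
```

```bash
python3 -c "
from plant import *;print(get_obs()['moment'])"
```

```text
[-0.01564569  0.05443149  0.3376902 ]
```

arm_command(
  gripper=[10,10,10,10,10],
  dp=[
    [0,0,0],
    [0,0,0],
    [0,0,0],
    [0,0,0],
    [0,0,0],
  ],
  twist=[0.15,0.15,0.1,0,0],
)

```text
time: 22.42
tool_pos: [600.0, 13.9, 148.6]
tcp_rot: [3.138, 0.0, 1.389]
contact_force: [-0.6, 0.6, 9.2]
grip_width: 18.3
finger_force: 30.9
```

```bash
python3 -c "
from plant import *;print(get_obs()['moment'])"
```

```text
[ 0.03801786 -0.00120048  0.79573414]
```

The moment has risen to 0.8 N m, so the lid is at the stop. I'll let it spring up, then release it.

arm_command(
  gripper=[10,10,10,10,10],
  dp=[
    [0,0,-0.06],
    [0,0,-0.06],
    [0,0,-0.06],
    [0,0,0],
    [0,0,0],
  ],
  twist=[0,0,0,0,0],
)

```text
time: 23.05
tool_pos: [599.7, 13.8, 152.2]
tcp_rot: [3.14, 0.0, 1.387]
contact_force: [4.3, -0.7, 5.4]
grip_width: 18.2
finger_force: 30.9
```

arm_command(
  gripper=[30,50,50,50,50],
  dp=[
    [0,0,0],
    [0,0,0],
    [0,0,0],
    [0,0,0],
    [0,0,-0.3],
  ],
  twist=[0,0,0,0,0],
)

```text
time: 23.68
tool_pos: [598.4, 14.0, 158.8]
tcp_rot: [-3.14, 0.0, 1.387]
contact_force: [0.4, -0.5, -0.1]
grip_width: 49.7
finger_force: 0.0
```

arm_command(
  gripper=[50,50,50,50,50],
  dp=[
    [0,0,-0.6],
    [0,0,-1],
    [0,0,-1],
    [0,0,-1],
    [0,0,-1],
  ],
  twist=[0,0,0,0,0],
)

```text
time: 24.3
tool_pos: [599.0, 14.0, 276.5]
tcp_rot: [3.14, -0.0, 1.387]
contact_force: [0.3, 0.7, 0.0]
grip_width: 50.3
finger_force: 0.0
```

```bash
python3 plan.py 420 -160 270 1.39 60 10
```

```text
now 24.3 [599.   14.  276.5] 1.387 q [-0.1   0.45  1.22 -0.    1.47  0.08] F [0.3 0.7 0. ] grip 50.3 0.0
[60.0, 60.0, 60.0, 60.0, 60.0] [[-0.82, -0.58, 0.03], [-0.81, -0.58, 0.03], [-0.82, -0.58, 0.03], [-0.81, -0.57, 0.02], [-0.81, -0.58, 0.03]] [-0.0, -0.0, -0.0, -0.01, -0.0]
[60.0, 60.0, 60.0, 60.0, 60.0] [[-0.82, -0.58, 0.02], [-0.81, -0.58, 0.03], [-0.82, -0.57, 0.02], [-0.81, -0.58, 0.03], [-0.82, -0.57, 0.02]] [-0.01, -0.0, -0.01, -0.0, -0.01]
end [ 420.1 -160.1  270. ] 1.39
```

arm_command(
  gripper=[60,60,60,60,60],
  dp=[
    [-0.8,-0.6,0],
    [-0.8,-0.6,0],
    [-0.8,-0.6,0],
    [-0.8,-0.6,0],
    [-0.8,-0.6,0],
  ],
  twist=[0,0,0,0,0],
)

```text
time: 24.92
tool_pos: [506.4, -71.1, 275.6]
tcp_rot: [3.14, 0.0, 1.387]
contact_force: [0.1, -0.1, 0.2]
grip_width: 59.7
finger_force: 0.0
```

arm_command(
  gripper=[60,60,60,60,60],
  dp=[
    [-0.8,-0.6,0],
    [-0.8,-0.6,0],
    [-0.8,-0.6,0],
    [-0.8,-0.6,0],
    [-0.8,-0.6,0],
  ],
  twist=[0,0,0,0,0],
)

```text
time: 25.55
tool_pos: [414.4, -155.8, 275.5]
tcp_rot: [3.14, 0.001, 1.387]
contact_force: [0.6, -0.4, -0.1]
grip_width: 59.8
finger_force: 0.0
```

```bash
python3 - <<'E'
from h import *
s=capture("top");m=mask(s,(5,150,120),(18,255,255),(285,135,370,230))
print("bar",m.sum()//255,rect(onz("top",pix(m),177)))
t=capture("scene")
o=np.zeros((400,800,3),np.uint8)
o[:,:400]=cv2.resize(s[140:230,285:375],(400,400),interpolation=cv2.INTER_CUBIC);o[:,400:]=cv2.resize(t[140:230,275:365],(400,400),interpolation=cv2.INTER_CUBIC)
cv2.imwrite("pics/f.png",o[:,:,::-1])
E
```

```text
bar 324 (array([579. ,  -3.6]), array([129.3,  56.6]), 0.869)
```

View pics/f.png

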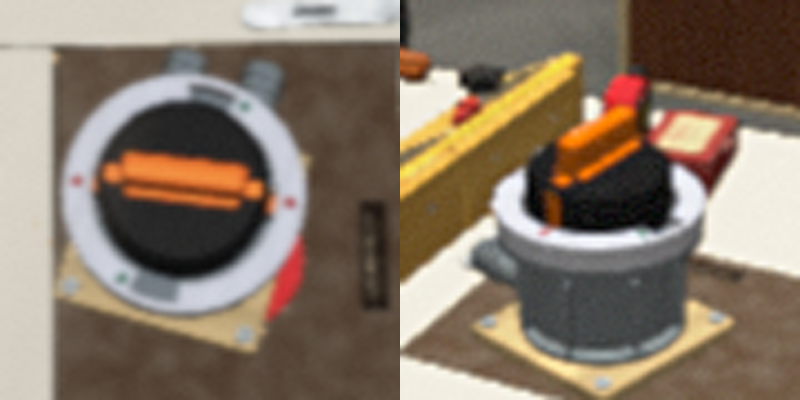

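The lid is level with its lugs under the lip. Its bar, from (122,163) to (248,178), lines up with the red dots at (77,181) and (290,203), so it is locked. Handing in.

```bash
python3 -c "
from plant import *;print(close_job())"
```

```text
the job is handed in; nothing more can be done
None
```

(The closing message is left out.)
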